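Set a display tray to its neighbour's slope and stock it

TASK

On the two-tray counter display the empty tray has dropped almost flat: raise it on its stiff hinge until it slopes just like the stocked tray beside it, let go and watch for a moment that it stays there by itself. Then lay the two long chocolate boxes from the counter flat on it, side by side and pointing straight up the slope like those next door, their lower ends against the front lip, gently enough that the tray still matches its neighbour when you are done. Leave the stocked tray and the other goods on the counter where they are.

Things in the scene. Friction and masses are not known exactly. Their poses are not given: they have to be found in the camera images.
- stand: fixed counter display, dark wood base 200 x 460 x 14 mm. Origin: centre of its underside; x from the front (robot's side) to the back, y left, z up. Two equal brown wooden trays, centred at y = -115 mm (right, empty) and +115 mm (left, stocked), each hinged about a level line along y at x = -90, z = 36 mm of the stand's frame; the back edge rises
- tray (a joint): slope of the empty tray, rad: 0 = flat, grows as its back edge rises, up to 1.0. Friction hinge: stays where it is left, slips above a moment of about 2 N m (about 15 N upward at the back board raises it; some 10 N down on the loaded tray can make it sag)
- neighbour (a joint): slope of the stocked tray in rad, same meaning; the slope to copy. Do not move it
- tray_mid (a point): centre of the empty tray's inner floor; x up the slope, y left, z square to the floor. It lies 83 mm along x and 19 mm along z from the hinge line. Floor 10 mm thick, 200 mm wide (y), sides open; front lip's inner face at x = -85 mm (lip 8 mm thick, 18 mm above the floor); back board's inner face at x = +85 mm
- neighbour_mid (a point): the same point and axes on the stocked tray
- tray_board (a point): middle of the top edge of the empty tray's back board, axes as tray_mid. The board is 10 mm thick (x), 200 mm wide and stands 45 mm above the floor; it can be pinched from above
- box_a_mid (a point): centre of one long cardboard chocolate box with a paper band round its middle, 130 long (x) x 52 wide (y) x 40 mm high (z), about 0.2 kg, lying flat on the counter at first
- box_b_mid (a point): centre of the second, equal box; either box may go on either side
- jar: lidded jar, 72 mm across, 105 mm high, stands near the boxes; origin under its centre; leave alone
- price_gun: labelling gun lying flat, about 150 mm; origin on the counter under its middle; leave alone
- gift_box: square gift box 90 x 90 x 45 mm; origin under its centre; leave alone
- tin: round metal tin, 88 mm across, 75 mm high; origin under its centre; leave alone
- bell: counter bell, 80 mm across, 52 mm high; origin under its centre; leave alone
- scoop: steel sweet scoop, 165 mm long, lying; origin on the counter below the scoop's rear wall; leave alone
Mind the look-alikes: they are no part of the job. Leave any purple or turquoise look-alike of the part that bears box_a_mid alone.

How it is judged:
By the outcome, as a careful person would: the job done as asked, in the order asked, and still so for the second after the job is handed in, with the robot touching nothing.
It also fails if it takes over 69 s, if anything falls off the work surface, if the arm or the gripper's body presses on something with over 40 N, if the wrist force passes 120 N, or if a joint passes its speed limit or range.

ROBOT

A 6-joint arm with a two-finger parallel gripper is mounted at the origin on the work surface. World frame = base frame: x ahead of the robot, y to its left, z up, the work surface at z = 0. Lengths are in mm, angles in rad, forces in N, time in s.
With the tool pointing down it reaches from about 350 to 875 mm from the base axis. Payload 4.2 kg.
Tool frame: the origin (TCP) lies midway between the tips of the shut fingers; the grasp point (between the pads) lies 19 mm behind it; z points along the fingers, y is the line along which they close (so a half turn about z gives the same grasp; the last joint's range is limited). The gripper opens to 85 mm and grips with 20 to 120 N. Pads are 22 mm wide; open, the fingers measure 114 mm over their backs; the gripper's body (76 mm by 85 mm) begins 54 mm behind the grasp point. The pads swing forward as they close: fully open they stand 13 mm farther back than shut.
Start: joints at [1.513, 0.385, 0.008, 0, -1.194, -0.259], TCP at [194.672, 593.887, 197.912] pointing down, gripper open.
Joint ranges: [-3.14, 3.14], [-1.21, 2.06], [-1.07, 1.41], [-3.16, 2.05], [-2.99, -0.16], [-3.1, 3.1]. Speed limits (rad/s): [2.79, 2.79, 3.14, 3.14, 3.14, 3.14].

INTERFACE

Orientations are given as a unit quaternion [x, y, z, w].
In Python, from bench import read_state, get_image, job_done gives the robot as it stands.
- The arm moves only by the tool servo_tool, never from a script. Its arguments are lists of equal length, an entry for each row: "rotation": the turn, a rotation vector about the world's x, y, z scaled (see below), a list of three; "slide": the shift along the world's x, y, z scaled (see below), a list of three; "grip": the opening, from -1 (shut) to 1 (fully open). In form: {"rotation": [[rx, ry, rz], ...], "slide": [[tx, ty, tz], ...], "grip": [grip, ...]}. A call has 1 to 8 rows; each row is the pose to reach, as a shift and turn from the pose commanded when the call began, turning the shorter way round; what a row does not reach only later rows make up. The controller multiplies each number of a shift by 0.2 m and each number of a turn by 360 degrees. A row lasts 1/8 s, in which the tool goes at most 62.5 mm and 10.7 degrees, less where a joint would pass 70% of its speed; a pose out of reach is approached as far as the arm can. A call with a number of a shift or a turn outside -1 to 1 is refused whole. A call with a gripper value outside its range is refused whole. The fingers move at their own pace and stop on an object; the grip force is fixed at half the most. Time passes only in rows, so rows that repeat a pose let the fingers close. It gives the time, the measured TCP pose, the force, the opening and the grip force at its end, in the units of the state.
- read_state(): the state, without advancing time (a new reading comes with each control period).
- get_image(name): name is "scene" or "top" or "wrist"; returns a dict with "image" (420x560x3 uint8, red, green, blue), "depth" (420x560 float32, mm along the optical axis (not along the pixel's ray), 0 where there is no reading), "camera_matrix" (3x3 intrinsics, pixels), "rvec" (rotation vector, rad) and "tvec" (3), from world to camera coordinates, as OpenCV has them; the wrist camera has in their place "hand_eye" (4x4, takes a point from camera to tool coordinates, whose origin is the TCP and whose axes are the flange's). Camera axes: x right, y down, z forward; pixel columns grow to the right and rows downward; lengths in mm; the calibration is good to about 2 mm. The wrist camera is an equidistant fisheye: a pixel r from the principal point sees the ray r / f radians off the axis. A picture is of the moment at which its call begins: read the wrist's pose just before it.
- job_done(): hands the job in; it is judged then, once.
The state is a dict: "clock": time; "joints": joint angles; "joint_vel": joint speeds; "joint_efforts": joint torques, N m; "position": TCP position; "ee_rot": TCP orientation; "contact_force": force on the tool from outside, world axes, zero at the start; "wrist_torque": the same for the moment, N m; "gripper_width": finger opening in mm; "grasp_force": force on a finger pad.
Only numpy, scipy, OpenCV 4.12 (cv2) and the standard library are available. Lean on these libraries where they do the work, as an engineer would, in place of code of your own. Each camera call takes 0.05 s, during which the arm holds its last target. There are 200 camera calls.

## Working session

There is one attempt and no reset: what is moved stays moved. The work goes in short steps, Python scripts to look and compute and a tool call to move; the robot and the scene stay as the last step left them, time stands still between calls to the robot, and variables do not carry over. Pictures are saved under pics/ and viewed, at most 10 in all, crops included, and the job is handed in when it is done.

Besides the shell and the picture viewer there is one more tool, called as a command line: name --argument value ..., lists and objects as JSON in quotes. servo_tool: Moves the arm, as the interface text tells. Shifts and turns lie within -1 to 1; 1 stands for 0.2 m of shift or 360 degrees of turn. Its arguments: {"type":"object","properties":{"rotation":{"type":"array","items":{"type":"array","items":{"type":"number","minimum":-1,"maximum":1}}},"slide":{"type":"array","items":{"type":"array","items":{"type":"number","minimum":-1,"maximum":1}}},"grip":{"type":"array","items":{"type":"number"}}},"required":["rotation","slide","grip"]}

```bash
mkdir -p pics
cat > h.py <<'E'
import numpy as np, cv2, sys
from bench import read_state, get_image
def save(n,im): cv2.imwrite(f'pics/{n}.png',im[:,:,::-1])
def cloud(d):
    K=d['camera_matrix'];R=cv2.Rodrigues(np.array(d['rvec'],float))[0];t=np.array(d['tvec'],float).ravel()
    z=d['depth'].astype(float);v,u=np.mgrid[:z.shape[0],:z.shape[1]]
    P=np.stack([(u-K[0][2])/K[0][0]*z,(v-K[1][2])/K[1][1]*z,z],-1)
    return (P-t)@R
E
python3 - <<'E'
from h import *
import pickle
s=read_state();print(s)
for n in('scene','top'):
    d=get_image(n);pickle.dump(d,open(n+'.pkl','wb'));save(n,d['image'])
    P=cloud(d);print(n,d['depth'].min(),d['depth'].max(),-cv2.Rodrigues(np.array(d['rvec'],float))[0].T@np.array(d['tvec'],float).ravel())
E
```

```text
{'clock': 0.0, 'joints': array([ 1.51259306e+00,  3.85575755e-01,  6.60878647e-03, -4.65595122e-04,
       -1.19400798e+00, -2.58586728e-01]), 'joint_vel': array([ 0.00033145,  0.00134805,  0.00085974, -0.00141434,  0.00042961,
        0.00038434]), 'joint_efforts': array([-4.32508605e-04, -3.92290878e+01,  1.88393319e+01,  4.18597028e+00,
       -4.69268969e-03,  3.95184131e-06]), 'position': array([194.49667171, 593.26870728, 196.80837213]), 'ee_rot': array([ 9.87467557e-01, -1.57818219e-01, -1.06331040e-04,  1.10549108e-03]), 'contact_force': array([0.2915126 , 0.41470477, 0.37308097]), 'wrist_torque': array([-0.04171274,  0.04118951, -0.02401487]), 'grasp_force': 0.0, 'gripper_width': 85.36227172867298}
scene 0.0 2980.1484 [ 819.70319614  516.01338413 1034.39434421]
top 0.0 2327.9387 [ 264.85914509  -11.35001798 1289.75499389]
```

View pics/scene.png

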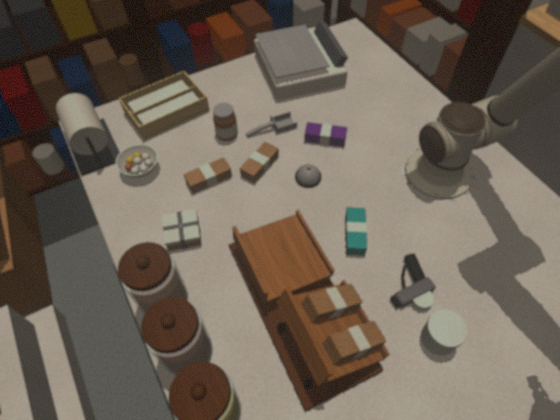

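View pics/top.png

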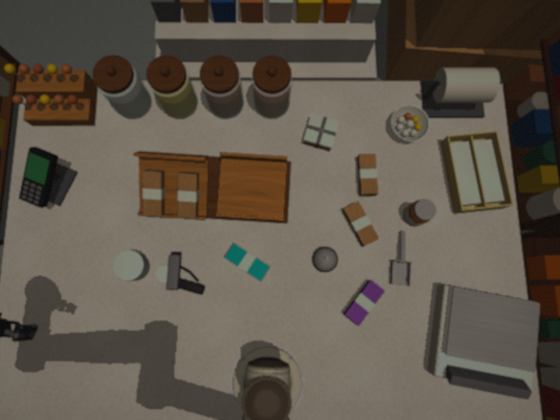

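The scene view shows the stocked tray (335,325), the empty tray (285,255), and brown boxes at (207,174) and (260,160). In the top view the brown banded boxes are at (368,174) and (361,223). The turquoise box (247,262) and purple box (364,303) are the look-alikes to leave alone.

```bash
cat > m.py <<'E'
from h import *
import pickle
D={n:pickle.load(open(n+'.pkl','rb')) for n in('scene','top')}
def boxes(d,rois,zlo=25,zhi=60):
    P=cloud(d);out=[]
    for (u,v,r) in rois:
        m=np.zeros(P.shape[:2],np.uint8);m[v-r:v+r,u-r:u+r]=1
        m&=((P[...,2]>zlo)&(P[...,2]<zhi)&(d['depth']>0)).astype(np.uint8)
        n,l,st,c=cv2.connectedComponentsWithStats(m);i=l[v,u] or 1+np.argmax(st[1:,4])
        q=P[l==i];z=np.median(q[:,2]);q=q[abs(q[:,2]-z)<5]
        rr=cv2.minAreaRect(q[:,:2].astype(np.float32));print('box',(u,v),len(q),'z',z.round(1),np.round(rr[0],1),np.round(rr[1],1),round(rr[2],1),'med',np.median(q[:,:2],0).round(1))
def plane(q):
    for _ in range(4):
        c=q.mean(0);n=np.linalg.svd(q-c,full_matrices=False)[2][2];n*=np.sign(n[2]);e=(q-c)@n;q=q[abs(e)<max(2.0*e.std(),1.5)]
    return c,n,e.std(),len(q)
if __name__=='__main__':
    print('top boxes');boxes(D['top'],[(368,174,32),(361,223,30)])
    print('scene boxes');boxes(D['scene'],[(207,174,30),(260,160,30)])
    for nm,poly in dict(top=dict(empty=[(225,165),(280,165),(280,208),(225,208)],nb=[(166,165),(176,165),(174,200),(166,200)],nbA=[(147,174),(157,174),(157,212),(147,212)],nbB=[(182,176),(193,176),(193,214),(182,214)],table=[(300,160),(340,160),(340,200),(300,200)]),scene=dict(empty=[(250,245),(290,225),(315,265),(275,280)],nbA=[(312,299),(352,290),(356,305),(318,315)],nbB=[(335,340),(375,328),(380,342),(340,355)])).items():
        P=cloud(D[nm])
        for k,p in poly.items():
            m=np.zeros(P.shape[:2],np.uint8);cv2.fillPoly(m,[np.array(p)],1);m&=(D[nm]['depth']>0)
            c,n,e,N=plane(P[m>0]);print(nm,k,c.round(1),n.round(3),'slope',np.arctan2(np.hypot(n[0],n[1]),n[2]).round(3),'dir',np.degrees(np.arctan2(-n[1],-n[0])).round(1),e.round(2),N)
    print(D['top']['camera_matrix'][0])
E
python3 m.py
python3 -c "
from h import *;import pickle
d=pickle.load(open('top.pkl','rb'))['image'];save('topcrop',np.hstack([cv2.resize(d[140:230,125:305],(400,400*90//180),interpolation=2)[:,:],cv2.resize(d[145:245,320:440],(240,200),interpolation=2)]))"
```

```text
top boxes
box (368, 174) 655 z 40.6 [ 617.  -322.2] [130.1  53.2] 0.8 med [ 616.3 -322.4]
box (361, 223) 694 z 40.3 [ 461.8 -293.2] [129.3  54.2] 26.8 med [ 459.7 -292.6]
scene boxes
box (207, 174) 647 z 41.5 [ 612.6 -317.3] [130.2  56.3] 0.7 med [ 613.9 -315.4]
box (260, 160) 603 z 42.0 [ 455.9 -287.4] [134.8  55.2] 25.7 med [ 459.9 -285. ]
top empty [570.1  36.5  60.8] [-0.071  0.007  0.997] slope 0.072 dir -5.5 1.94 2182
top nb [577.8 275.9  90.8] [-0.414  0.048  0.909] slope 0.43 dir -6.6 1.91 329
top nbA [539.1 321.2 116.1] [-0.414  0.05   0.909] slope 0.431 dir -6.9 1.81 377
top nbB [532.1 220.3 116. ] [-0.414  0.059  0.908] slope 0.431 dir -8.1 2.07 426
top table [ 605.5 -175.9    0. ] [-0.    -0.002  1.   ] slope 0.002 dir 82.7 2.18 1484
scene empty [561.5  42.6  62.8] [-0.066  0.004  0.998] slope 0.066 dir -3.7 1.46 1785
scene nbA [537.9 233.7 123.1] [-0.41   0.034  0.911] slope 0.424 dir -4.8 1.07 579
scene nbB [543.6 332.4 122.6] [-0.415  0.024  0.909] slope 0.429 dir -3.3 0.97 599
[418.75692067   0.         280.02166256]
```

View pics/topcrop.png

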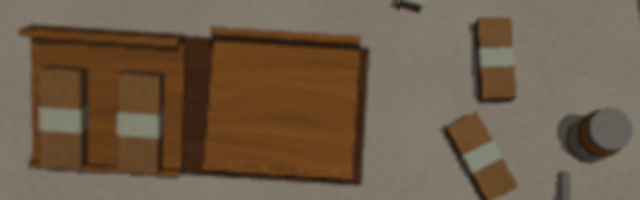

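The crop confirms two brown boxes with a white band, at (368,174) and (361,223) in the top view. They look the same as the boxes in the stocked tray. The empty tray is nearly flat at 0.07 rad and its neighbour is at about 0.43 rad. Next I measure the stand's yaw and the back board.

```bash
cat > t.py <<'E'
from m import *
for nm,roi,flo in (('top',(214,292,148,226),None),('scene',(230,336,210,296),None)):
    d=D[nm];P=cloud(d);u0,u1,v0,v1=roi
    Q=P[v0:v1,u0:u1].reshape(-1,3);ok=(d['depth'][v0:v1,u0:u1].ravel()>0)&(Q[:,1]<138)
    Q=Q[ok&(Q[:,2]>45)&(Q[:,2]<130)]
    rr=cv2.minAreaRect(Q[:,:2].astype(np.float32));print(nm,'tray',np.round(rr[0],1),np.round(rr[1],1),round(rr[2],2))
    B=Q[(Q[:,2]>92)];B=B[B[:,0]>600]
    rr=cv2.minAreaRect(B[:,:2].astype(np.float32));f=np.polyfit(B[:,1],B[:,0],1);print(' board',len(B),np.round(rr[0],1),np.round(rr[1],1),round(rr[2],2),'medz',np.median(B[:,2]).round(1),'max',np.percentile(B[:,2],95).round(1),'line x=%.4f y+%.1f'%tuple(f),np.percentile(B[:,1],[1,99]).round(1),B.mean(0).round(1))
P=cloud(D['top']);Q=P[145:225,130:215].reshape(-1,3)
for lo,hi,c in((150,190,'nb board')):
    pass
E
sed -i '/^for lo/,$d' t.py
cat >> t.py <<'E'
B=Q[(Q[:,2]>150)&(Q[:,2]<200)];f=np.polyfit(B[:,1],B[:,0],1);print('nb board',len(B),f.round(4),B.mean(0).round(1),np.percentile(B[:,1],[1,99]).round(1))
# neighbour boxes in tray plane: above box-top plane
E
python3 t.py
```

```text
top tray [566.   38.1] [199.8 187.7] 86.26
 board 313 [653.1  32.3] [198.5  12.8] 85.39 medz 110.1 max 115.2 line x=0.0702 y+649.6 [-65.7 129.8] [651.8  32.  108.4]
scene tray [563.3  41.9] [200.5 191.5] 86.75
 board 445 [650.1  37.9] [198.6  12.4] 85.97 medz 112.5 max 115.8 line x=0.0715 y+648.2 [-57.7 136.2] [651.3  44.2 110.1]
nb board 309 [6.840000e-02 6.158863e+02] [633.8 262.5 164.5] [164.8 359.4]
```

Stand yaw is about -4° and the board's top middle is near (652, 35, 112). I'll move above it.

servo_tool --rotation '[[0,0,-0.027],[0,0,-0.054],[0,0,-0.081],[0,0,-0.108],[0,0,-0.135],[0,0,-0.162],[0,0,-0.189],[0,0,-0.2106]]' --slide '[[0.1,-0.12,0.05],[0.2,-0.25,0.1],[0.35,-0.4,0.2],[0.5,-0.55,0.3],[0.6,-0.7,0.4],[0.7,-0.85,0.5],[0.78,-0.95,0.5],[0.82,-1,0.5]]' --grip '[1,1,1,1,1,1,1,1]'

```text
clock: 1.1
position: [359.2, 392.6, 297.9]
ee_rot: [-0.68, 0.733, 0.0, -0.0]
contact_force: [-0.8, 0.3, -0.8]
gripper_width: 85.3
grasp_force: 0.0
```

servo_tool --rotation '[[0,0,0],[0,0,0],[0,0,0],[0,0,0],[0,0,0]]' --slide '[[0.2,-0.25,0],[0.4,-0.5,0],[0.6,-0.75,0],[0.75,-0.95,0],[0.8,-1,0]]' --grip '[1,1,1,1,1]'

```text
clock: 1.72
position: [519.7, 191.3, 297.2]
ee_rot: [-0.681, 0.733, 0.0, -0.001]
contact_force: [0.1, 0.5, -0.3]
gripper_width: 85.3
grasp_force: 0.0
```

servo_tool --rotation '[[0,0,0],[0,0,0],[0,0,0],[0,0,0],[0,0,0]]' --slide '[[0.15,-0.25,0],[0.3,-0.5,-0.1],[0.4,-0.7,-0.2],[0.45,-0.8,-0.2],[0.45,-0.8,-0.2]]' --grip '[0,0,0,0,0]'

```text
clock: 2.35
position: [608.8, 33.0, 256.8]
ee_rot: [-0.682, 0.732, 0.0, -0.001]
contact_force: [-0.9, 0.8, -0.6]
gripper_width: 42.7
grasp_force: 0.0
```

Run:
```python
from h import *
import pickle
s=read_state();d=get_image('wrist');pickle.dump((s,d),open('w1.pkl','wb'));save('w1',d['image'])
print(s['clock'],s['position'],s['ee_rot'],s['joints'],s['gripper_width']);print(d['hand_eye'],d['camera_matrix'],d['depth'].max(),[k for k in d])
```

```text
2.35 [608.78362331  33.02615555 256.82014677] [-6.81507000e-01  7.31811016e-01  4.63158055e-04 -7.94292186e-04] [ 3.19298724e-01  3.26494878e-01  6.82781306e-02 -1.84842485e-04
 -1.31440980e+00 -3.90407348e-01] 42.7016820336952
[[-2.00749292e-04 -9.48716968e-01 -3.16126676e-01  8.07077073e+01]
 [ 9.99999977e-01 -2.14388566e-04  8.36621371e-06  6.54476647e-01]
 [-7.57111137e-05 -3.16126667e-01  9.48716989e-01 -1.76410212e+02]
 [ 0.00000000e+00  0.00000000e+00  0.00000000e+00  1.00000000e+00]] [[325.1922621    0.         278.69950517]
 [  0.         325.1922621  212.20381451]
 [  0.           0.           1.        ]] 1822.5477 ['image', 'depth', 'camera_matrix', 'hand_eye']
```

View pics/w1.png

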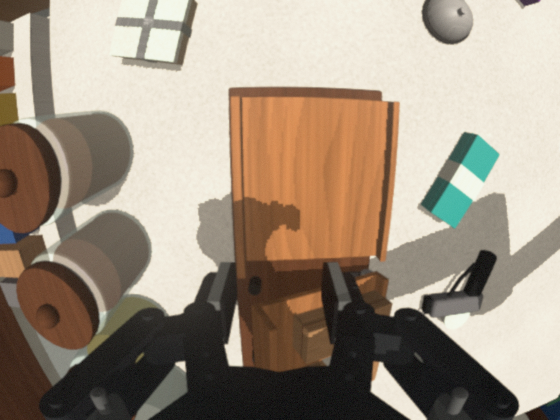

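The wrist view shows the empty tray upright in the frame, at columns 232-395 and rows 90-265. Its back board is at columns 230-243 and its lip at about column 390. I'll measure the board from the wrist cloud.

```bash
cat >> h.py <<'E'
from scipy.spatial.transform import Rotation as Ro
def wcloud(s,d):
    K=d['camera_matrix'];z=d['depth'].astype(float);v,u=np.mgrid[:z.shape[0],:z.shape[1]]
    x=(u-K[0][2])/K[0][0];y=(v-K[1][2])/K[1][1];r=np.hypot(x,y)+1e-9
    P=np.stack([x/r*np.tan(r)*z,y/r*np.tan(r)*z,z],-1)
    H=np.array(d['hand_eye']);P=P@H[:3,:3].T+H[:3,3]
    P=Ro.from_quat(s['ee_rot']).apply(P.reshape(-1,3)).reshape(P.shape)+s['position']
    P[(z<=0)|(r>1.3)]=np.nan
    return P
E
cat > w.py <<'E'
from m import *
import pickle
def floor(P,poly,lab):
    m=np.zeros(P.shape[:2],np.uint8);cv2.fillPoly(m,[np.array(poly)],1);q=P[m>0];q=q[np.isfinite(q[:,0])]
    c,n,e,N=plane(q);print(lab,c.round(1),n.round(3),'slope',np.arctan2(np.hypot(n[0],n[1]),n[2]).round(4),'dir',np.degrees(np.arctan2(-n[1],-n[0])).round(1),e.round(2),N);return c,n
E
python3 - <<'E'
from w import *
s,d=pickle.load(open('w1.pkl','rb'));P=wcloud(s,d)
floor(P,[(255,115),(370,115),(365,200),(255,190)],'empty');floor(P,[(150,110),(205,110),(205,170),(150,170)],'table')
Q=P[85:275,222:405].reshape(-1,3);Q=Q[(Q[:,2]>45)&(Q[:,2]<130)&(Q[:,1]<138)]
print('tray',cv2.minAreaRect(Q[:,:2].astype(np.float32)))
B=Q[(Q[:,2]>95)&(Q[:,0]>600)];print('board',len(B),cv2.minAreaRect(B[:,:2].astype(np.float32)),np.polyfit(B[:,1],B[:,0],1),np.percentile(B[:,2],[50,95]))
L=Q[(Q[:,0]<505)];print('lip',len(L),cv2.minAreaRect(L[:,:2].astype(np.float32)),np.percentile(L[:,2],[5,50,95]))
# cross-check: boxes/table in wrist vs top: turquoise box centre via colour
E
```

```text
empty [566.2   9.5  61.3] [-0.069  0.006  0.998] slope 0.0689 dir -5.3 0.67 8737
table [ 7.435e+02 -1.750e+01  4.000e-01] [-0.     0.003  1.   ] slope 0.0028 dir -81.2 0.71 3148
tray ((563.4973754882812, 42.239166259765625), (199.25390625, 186.4834442138672), 86.14448547363281)
board 1771 ((651.0126953125, 33.821807861328125), (193.8314971923828, 10.830615043640137), 86.08621215820312) [7.11567491e-02 6.48094418e+02] [111.70080191 113.0648329 ]
lip 4646 ((484.7833251953125, 42.22731399536133), (191.31353759765625, 40.474491119384766), 89.93170166015625) [54.73040991 56.72344936 73.28578123]
```

servo_tool --rotation '[[-0.0008,-0.011,0],[-0.0008,-0.011,0],[-0.0008,-0.011,0],[-0.0008,-0.011,0],[-0.0008,-0.011,0],[-0.0008,-0.011,0],[-0.0008,-0.011,0],[-0.0008,-0.011,0]]' --slide '[[0.1,0.01,-0.15],[0.19,0.01,-0.35],[0.196,0.01,-0.49],[0.203,0.01,-0.6],[0.21,0.01,-0.7],[0.215,0.01,-0.8],[0.22,0.01,-0.86],[0.22,0.01,-0.86]]' --grip '[0,0,0,0,0,0,0,0]'

```text
clock: 3.4
position: [652.1, 36.7, 85.3]
ee_rot: [-0.682, 0.73, -0.025, 0.023]
contact_force: [-0.0, 0.1, 0.1]
gripper_width: 42.5
grasp_force: 0.0
```

servo_tool --rotation '[[0,0,0],[0,0,0],[0,0,0],[0,0,0],[0,0,0],[0,0,0]]' --slide '[[0,0,0],[0,0,0],[0,0,0],[0,0,0],[0,0,0],[0,0,0]]' --grip '[-1,-1,-1,-1,-1,-1]'

```text
clock: 4.15
position: [652.7, 35.8, 85.9]
ee_rot: [-0.682, 0.731, -0.025, 0.024]
contact_force: [-0.4, 0.2, 0.2]
gripper_width: 0.2
grasp_force: 0.0
```

The fingers shut on nothing, so I'll look.

Run:
```python
from w import *
s=read_state();d=get_image('wrist');pickle.dump((s,d),open('w2.pkl','wb'))
e=get_image('scene');pickle.dump(e,open('scene2.pkl','wb'))
a=cv2.resize(d['image'],(400,300));b=cv2.resize(e['image'][180:330,220:420],(400,300));save('v2',np.hstack([a,b]))
print(s['contact_force'],s['gripper_width'])
```

```text
[-0.38461813  0.17401329  0.23677939] 0.15669705883994442
```

View pics/v2.png

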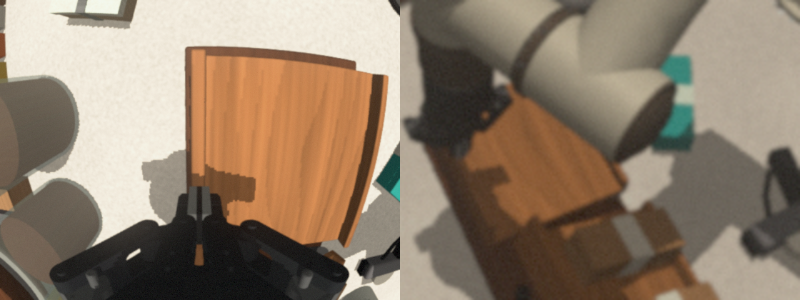

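Run:
```python
from w import *
s,d=pickle.load(open('w2.pkl','rb'));P=wcloud(s,d)
for v in (75,100,150,200,240,255,262,270,280,300): print(v,[tuple(P[v,u].round(0)) for u in range(258,312,6)])
print(s['position'])
print('scene board now');e=pickle.load(open('scene2.pkl','rb'));Q=cloud(e)[200:300,225:335].reshape(-1,3)
save('w2c',cv2.resize(d['image'][200:420,160:400],(720,660))[:600])
```

```text
75 [(np.float64(667.0), np.float64(-73.0), np.float64(-1.0)), (np.float64(661.0), np.float64(-71.0), np.float64(15.0)), (np.float64(647.0), np.float64(-60.0), np.float64(112.0)), (np.float64(645.0), np.float64(-60.0), np.float64(112.0)), (np.float64(642.0), np.float64(-59.0), np.float64(112.0)), (np.float64(639.0), np.float64(-59.0), np.float64(111.0)), (np.float64(638.0), np.float64(-69.0), np.float64(15.0)), (np.float64(634.0), np.float64(-69.0), np.float64(15.0)), (np.float64(629.0), np.float64(-69.0), np.float64(14.0))]
100 [(np.float64(668.0), np.float64(-53.0), np.float64(-0.0)), (np.float64(662.0), np.float64(-52.0), np.float64(15.0)), (np.float64(648.0), np.float64(-48.0), np.float64(113.0)), (np.float64(646.0), np.float64(-48.0), np.float64(113.0)), (np.float64(643.0), np.float64(-48.0), np.float64(111.0)), (np.float64(640.0), np.float64(-48.0), np.float64(110.0)), (np.float64(638.0), np.float64(-49.0), np.float64(66.0)), (np.float64(635.0), np.float64(-49.0), np.float64(66.0)), (np.float64(631.0), np.float64(-48.0), np.float64(66.0))]
150 [(np.float64(672.0), np.float64(-12
[... 3505 characters left out ...]
 (np.float64(639.0), np.float64(31.0), np.float64(134.0)), (np.float64(636.0), np.float64(30.0), np.float64(135.0))]
300 [(np.float64(654.0), np.float64(24.0), np.float64(160.0)), (np.float64(652.0), np.float64(25.0), np.float64(159.0)), (np.float64(650.0), np.float64(26.0), np.float64(157.0)), (np.float64(648.0), np.float64(26.0), np.float64(157.0)), (np.float64(645.0), np.float64(26.0), np.float64(157.0)), (np.float64(643.0), np.float64(26.0), np.float64(158.0)), (np.float64(640.0), np.float64(25.0), np.float64(159.0)), (np.float64(638.0), np.float64(25.0), np.float64(159.0)), (np.float64(636.0), np.float64(25.0), np.float64(159.0))]
[652.66937644  35.8376752   85.90990484]
scene board now
```

View pics/w2c.png

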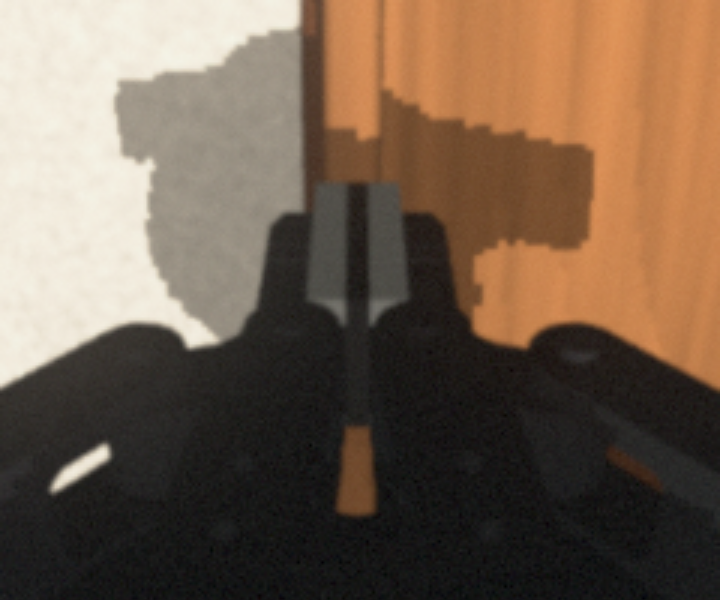

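The wrist view shows the shut tips directly above the board, at row 261 and about z 120. They have not yet passed its top edge, so the fingers end well behind the TCP. I'll open, go 25 mm lower and retry, watching the force.

servo_tool --rotation '[[0,0,0],[0,0,0],[0,0,0],[0,0,0],[0,0,0],[0,0,0],[0,0,0]]' --slide '[[0,0,0],[0,0,0],[0,0,0],[0,0,0],[0.003,0,-0.045],[0.006,0,-0.09],[0.009,0,-0.125]]' --grip '[0,0,0,0,0,0,0]'

```text
clock: 5.12
position: [654.0, 35.7, 59.7]
ee_rot: [-0.682, 0.731, -0.025, 0.023]
contact_force: [0.5, 0.1, -0.3]
gripper_width: 42.3
grasp_force: 0.0
```

servo_tool --rotation '[[0,0,0],[0,0,0],[0,0,0],[0,0,0],[0,0,0],[0,0,0]]' --slide '[[0,0,0],[0,0,0],[0,0,0],[0,0,0],[0,0,0],[0,0,0]]' --grip '[-1,-1,-1,-1,-1,-1]'

```text
clock: 5.88
position: [655.4, 35.9, 61.2]
ee_rot: [-0.682, 0.731, -0.026, 0.024]
contact_force: [5.0, -1.6, -3.3]
gripper_width: 8.3
grasp_force: 59.7
```

Gripped at 60 N. Next I raise the tray halfway along the hinge arc.

servo_tool --rotation '[[-0.0005,-0.0072,0],[-0.001,-0.0143,0],[-0.0015,-0.0215,0],[-0.002,-0.0286,0],[-0.002,-0.0286,0]]' --slide '[[-0.0065,0.0005,0.0385],[-0.015,0.001,0.077],[-0.025,0.002,0.115],[-0.0365,0.0025,0.1525],[-0.0365,0.0025,0.1525]]' --grip '[-1,-1,-1,-1,-1]'

```text
clock: 6.5
position: [647.7, 36.5, 92.2]
ee_rot: [-0.677, 0.725, -0.092, 0.086]
contact_force: [4.6, -1.6, -2.2]
gripper_width: 8.2
grasp_force: 60.4
```

servo_tool --rotation '[[-0.0005,-0.0072,0],[-0.001,-0.0143,0],[-0.0015,-0.0215,0],[-0.002,-0.0286,0],[-0.002,-0.0286,0],[-0.002,-0.0286,0]]' --slide '[[-0.0135,0.001,0.037],[-0.0285,0.002,0.073],[-0.045,0.003,0.1085],[-0.0635,0.0045,0.1435],[-0.0635,0.0045,0.1435],[-0.0635,0.0045,0.1435]]' --grip '[-1,-1,-1,-1,-1,-1]'

```text
clock: 7.25
position: [634.4, 37.4, 121.3]
ee_rot: [-0.666, 0.714, -0.156, 0.146]
contact_force: [-4.0, 3.1, 6.5]
gripper_width: 8.6
grasp_force: 63.0
```

```bash
cat > n.py <<'E'
import sys
from w import *
nm=sys.argv[1]
s=read_state();d=get_image('wrist');pickle.dump((s,d),open(nm+'.pkl','wb'))
e=get_image('scene');pickle.dump(e,open(nm+'s.pkl','wb'));t=get_image('top');pickle.dump(t,open(nm+'t.pkl','wb'))
print(s['clock'],s['position'],s['contact_force'],s['gripper_width'])
def tray(P,lab,ylo,yhi):   # floor of empty tray from world-coordinate window
    Q=P.reshape(-1,3);Q=Q[np.isfinite(Q[:,0])]
    a=np.radians(-4.05);R=np.array([[np.cos(a),np.sin(a)],[-np.sin(a),np.cos(a)]])
    q=(Q[:,:2]-[483.2,47.8])@R.T   # stand frame rel. hinge middle of empty tray
    m=(q[:,0]>25)&(q[:,0]<130)&(q[:,1]>ylo)&(q[:,1]<yhi)&(Q[:,2]>40)&(Q[:,2]<120);Q=Q[m]
    if len(Q)<100: print(lab,'few',len(Q));return
    c,n,er,N=plane(Q);nx=R@n[:2];print(lab,'slope',np.arctan2(-nx[0],n[2]).round(4),'c',c.round(1),er.round(2),N)
W=wcloud(s,d)
tray(W,'wrist empty',-90,30);tray(cloud(e),'scene empty',-90,90);tray(cloud(t),'top empty',-90,90)
for nmk,Pc in(('wrist',W),('scene',cloud(e)),('top',cloud(t))):
    tray(Pc,nmk+' nb gap',219,241)
E
python3 n.py a1
```

```text
7.25 [634.40855163  37.39315096 121.33717199] [-4.0371146   3.05575889  6.49954158] 8.643736421555314
wrist empty slope 0.4386 c [563.2   7.3  96.1] 0.58 32856
scene empty slope 0.4358 c [553.6  70.1  92.5] 1.05 1301
top empty slope 0.4351 c [552.9  -7.8  90.2] 1.93 805
wrist nb gap few 0
scene nb gap slope 0.4301 c [570.4 272.3  92.8] 1.18 313
top nb gap slope 0.4256 c [577.2 271.8  91. ] 1.83 254
```

The tray is near 0.437 and the neighbour near 0.429. I'll release, back off along the tool axis, and watch.

servo_tool --rotation '[[0,0,0],[0,0,0],[0,0,0],[0,0,0],[0,0,0],[0,0,0],[0,0,0],[0,0,0]]' --slide '[[0,0,0],[0,0,0],[0,0,0],[-0.04,0.003,0.09],[-0.1,0.007,0.21],[-0.2,0.015,0.45],[-0.2,0.3,0.6],[-0.2,0.3,0.6]]' --grip '[0,0,0,0,0,0,0,0]'

```text
clock: 8.4
position: [595.9, 100.7, 243.7]
ee_rot: [-0.667, 0.713, -0.157, 0.149]
contact_force: [-0.4, 0.3, -0.3]
gripper_width: 42.8
grasp_force: 0.0
```

servo_tool --rotation '[[0,0.02,0],[0,0.04,0],[0,0.06,0],[0,0.06,0],[0,0.06,0],[0,0.06,0]]' --slide '[[-0.05,0.3,0.2],[-0.1,0.6,0.4],[-0.15,0.9,0.5],[-0.15,1,0.5],[-0.15,1,0.5],[-0.15,1,0.5]]' --grip '[0,0,0,0,0,0]'

```text
clock: 9.15
position: [564.1, 296.4, 338.6]
ee_rot: [-0.684, 0.729, -0.028, 0.007]
contact_force: [-0.4, 1.0, -1.0]
gripper_width: 42.7
grasp_force: 0.0
```

```bash
python3 n.py a2
```

```text
9.15 [564.07641831 296.40584529 338.55542712] [-0.38893557  0.97271065 -0.95375394] 42.735263806005534
wrist empty slope 0.4371 c [551.7  66.1  89.1] 0.68 622
scene empty slope 0.4354 c [553.8  47.7  93.4] 1.1 1782
top empty slope 0.4411 c [561.3  42.4  92.2] 1.89 2127
wrist nb gap slope 0.4292 c [579.  271.6  93.6] 0.67 1263
scene nb gap slope 0.4312 c [570.1 271.8  92.6] 1.01 305
top nb gap slope 0.4385 c [577.8 272.   91.4] 1.92 253
```

The tray is holding by itself: 1.5 s after release it is at about 0.437, against 0.430 for the neighbour. Before grasping the boxes I'll check where the fingertips really are in the tool frame.

Run:
```python
from w import *
for nm in('w1','w2','a1','a2'):
    s,d=pickle.load(open(nm+'.pkl','rb'));P=wcloud(s,d)
    T=Ro.from_quat(s['ee_rot']).inv().apply((P-s['position']).reshape(-1,3))
    T=T[np.isfinite(T[:,0])];m=(abs(T[:,0])<25)&(abs(T[:,1])<60)&(T[:,2]>-120)&(T[:,2]<15)
    q=T[m];
    for sg in(-1,1):
        k=q[q[:,1]*sg>0];k=k[np.argsort(-k[:,2])][:12] if len(k) else k;print(nm,s['gripper_width'].round(1),sg,k[::4].round(1).tolist())
s,d=pickle.load(open('a2.pkl','rb'));save('a2',d['image'])
```

```text
Traceback (most recent call last):
AttributeError: 'float' object has no attribute 'round'
```

Run:
```python
from w import *
# boxes again in latest top+scene frames, with colour look at wrist later
d=pickle.load(open('a2t.pkl','rb'));boxes(d,[(368,174,32),(361,223,30)])
d=pickle.load(open('a2s.pkl','rb'));boxes(d,[(207,174,30),(260,160,30)],36,60)
```

```text
box (368, 174) 659 z 40.1 [ 617.4 -322.7] [130.6  53.5] 1.2 med [ 615.9 -322.2]
box (361, 223) 697 z 39.9 [ 461.5 -292.8] [128.8  53.9] 26.4 med [ 459.6 -293.1]
box (207, 174) 652 z 42.1 [ 612.7 -317.9] [130.   58.1] 0.6 med [ 614.4 -315.3]
box (260, 160) 602 z 42.2 [ 456.3 -288.1] [133.9  55.9] 26.6 med [ 458.9 -285.2]
```

Run:
```python
from w import *
for nm in('w1','w2','a1','a2'):
    s,d=pickle.load(open(nm+'.pkl','rb'));P=wcloud(s,d)
    T=Ro.from_quat(s['ee_rot']).inv().apply((P-s['position']).reshape(-1,3))
    T=T[np.isfinite(T[:,0])];m=(abs(T[:,0])<25)&(abs(T[:,1])<60)&(T[:,2]>-120)&(T[:,2]<15)
    q=T[m]
    for sg in(-1,1):
        k=q[q[:,1]*sg>0];k=k[np.argsort(-k[:,2])][:12];print(nm,round(s['gripper_width'],1),sg,k[::4].round(1).tolist())
```

```text
w1 42.7 -1 [[-3.1, -20.9, -34.8], [7.3, -20.7, -36.1], [-8.1, -21.0, -36.4]]
w1 42.7 1 [[-1.7, 21.9, -35.2], [-3.9, 21.9, -36.4], [-3.3, 21.8, -36.5]]
w2 0.2 -1 [[21.2, -5.3, -23.0], [19.3, -5.3, -23.7], [17.7, -5.3, -23.9]]
w2 0.2 1 [[4.6, 4.4, -23.8], [6.0, 3.9, -24.3], [9.0, 4.4, -24.4]]
a1 8.6 -1 [[9.7, -7.1, -36.4], [10.3, -8.5, -37.7], [10.5, -8.0, -38.0]]
a1 8.6 1 [[14.1, 43.5, -4.0], [10.3, 57.9, -4.2], [-4.0, 17.8, -4.2]]
a2 42.7 -1 [[-2.8, -20.9, -35.3], [-5.1, -20.9, -36.5], [7.2, -20.6, -36.9]]
a2 42.7 1 [[-1.7, 21.9, -35.3], [-4.3, 22.0, -35.8], [-5.3, 22.0, -36.1]]
```

Fingertips sit about 36 mm behind the reported TCP, so I'll use that. Next I compute the turns for the box grasps.

```bash
cat >> h.py <<'E'
def turn(s,phi,slope=0,yaw=-4.05):
    a=np.radians(phi+90)/2;D=Ro.from_quat([np.cos(a),np.sin(a),0,0])
    ya=np.radians(yaw);D=Ro.from_rotvec(-slope*np.array([-np.sin(ya),np.cos(ya),0]))*D
    return ((D*Ro.from_quat(s['ee_rot']).inv()).as_rotvec()/2/np.pi).round(4)
E
python3 - <<'E'
from h import *
s=read_state();print(s['joints'].round(2));print(turn(s,91),turn(s,105))
E
```

```text
[ 0.77  0.33  0.26  0.06 -1.48 -0.84]
[ 0.0099  0.003  -0.2368] [ 0.0092  0.004  -0.1979]
```

servo_tool --rotation '[[0.0012,0.0004,-0.0296],[0.0025,0.0008,-0.0592],[0.0037,0.0011,-0.0888],[0.005,0.0015,-0.1184],[0.0062,0.0019,-0.148],[0.0074,0.0023,-0.1776],[0.0087,0.0026,-0.2072],[0.0099,0.003,-0.2368]]' --slide '[[0,-0.1,0],[0,-0.25,0],[0,-0.4,0],[0,-0.55,0],[0,-0.7,0],[0,-0.85,0],[0,-1,0],[0,-1,0]]' --grip '[1,1,1,1,1,1,1,1]'

```text
clock: 10.3
position: [563.9, 94.3, 340.7]
ee_rot: [-0.004, 1.0, -0.0, 0.001]
contact_force: [1.0, 0.7, -0.0]
gripper_width: 85.4
grasp_force: 0.0
```

servo_tool --rotation '[[0,0,0],[0,0,0],[0,0,0],[0,0,0]]' --slide '[[0,-0.27,0],[0,-0.54,0],[0,-0.8,0],[0,-1,0]]' --grip '[1,1,1,1]'

```text
clock: 10.8
position: [563.3, -105.6, 340.5]
ee_rot: [-0.008, 1.0, -0.0, 0.001]
contact_force: [0.3, -0.4, -0.4]
gripper_width: 85.2
grasp_force: 0.0
```

servo_tool --rotation '[[0,0,0],[0,0,0],[0,0,0],[0,0,0],[0,0,0],[0,0,0]]' --slide '[[0,-0.27,-0.05],[0,-0.54,-0.1],[0,-0.8,-0.2],[0,-1,-0.25],[0,-1,-0.25],[0,-1,-0.25]]' --grip '[1,1,1,1,1,1]'

```text
clock: 11.55
position: [563.9, -303.1, 290.5]
ee_rot: [-0.009, 1.0, -0.0, 0.001]
contact_force: [0.8, 0.8, 0.2]
gripper_width: 85.5
grasp_force: 0.0
```

Run:
```python
from w import *
s=read_state();d=get_image('wrist');pickle.dump((s,d),open('b1.pkl','wb'));save('b1',d['image']);P=wcloud(s,d)
print(s['clock'],s['position'],s['joints'].round(2),turn(s,91))
hsv=cv2.cvtColor(d['image'],cv2.COLOR_RGB2HSV)
m=((P[...,2]>30)&(P[...,2]<50)).astype(np.uint8)
n,l,st,c=cv2.connectedComponentsWithStats(m)
for i in range(1,n):
    if st[i,4]<1500: continue
    q=P[l==i];rr=cv2.minAreaRect(q[:,:2].astype(np.float32));h=hsv[l==i];b=h[:,1]>100
    print(c[i].round(),st[i,4],np.round(rr[0],1),np.round(rr[1],1),round(rr[2],1),'z',np.median(q[:,2]).round(1),'hue',np.median(h[b,0]) if b.any() else None,'sat frac',b.mean().round(2))
```

```text
11.55 [ 563.8594947  -303.07016588  290.50747934] [-0.24  0.37  0.21  0.   -1.41 -1.31] [ 0.0001  0.0002 -0.    ]
[511.  44.] 2104 [345.3  57.1] [131.1  54.6] 56.4 z 39.8 hue 85.0 sat frac 0.69
[291.  90.] 3918 [ 458.9 -289. ] [130.4  53.1] 26.4 z 40.5 hue 14.0 sat frac 0.69
[ 73. 203.] 4059 [ 616.5 -627.7] [234.   65.7] 6.2 z 42.8 hue 19.0 sat frac 0.0
[ 40. 207.] 3492 [ 624.3 -702.6] [233.8  71.9] 5.3 z 40.0 hue 19.0 sat frac 0.02
[267. 202.] 3425 [ 614.7 -319.3] [131.  52.] 1.3 z 40.6 hue 14.0 sat frac 0.7
[350. 290.] 2300 [ 754.7 -175.7] [92.2 94. ] 72.8 z 45.7 hue None sat frac 0.0
```

View pics/b1.png

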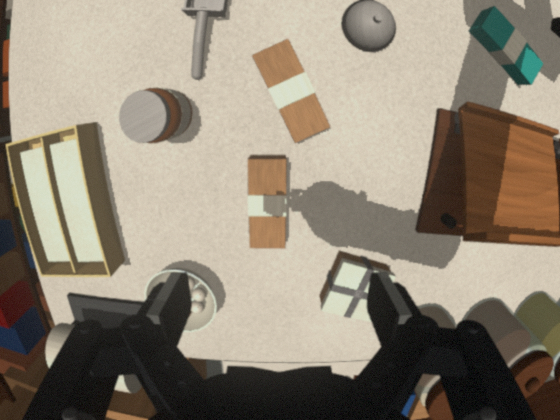

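In the wrist view the two brown banded boxes are at (267,202) and (291,90), giving box A (614.7, -319.3) at 1.3° and box B (458.9, -289.0) at 26.4°. The jar is at (152,115) and the gift box at (355,288), both clear of the grasp. Grasping A.

servo_tool --rotation '[[0,0,0],[0,0,0],[0,0,0],[0,0,0],[0,0,0]]' --slide '[[0.1,-0.04,-0.25],[0.25,-0.08,-0.5],[0.254,-0.081,-0.75],[0.254,-0.081,-0.95],[0.254,-0.081,-1]]' --grip '[1,1,1,1,1]'

```text
clock: 12.22
position: [614.1, -317.1, 87.7]
ee_rot: [-0.01, 1.0, 0.001, -0.002]
contact_force: [-0.8, 1.0, 0.5]
gripper_width: 85.5
grasp_force: 0.0
```

servo_tool --rotation '[[0,0,0],[0,0,0],[0,0,0],[0,0,0],[0,0,0],[0,0,0]]' --slide '[[0,0,-0.15],[0,0,-0.3],[0,0,-0.42],[0,0,-0.52],[0,0,-0.58],[0,0,-0.58]]' --grip '[1,1,1,1,1,1]'

```text
clock: 12.98
position: [615.3, -318.8, -26.1]
ee_rot: [-0.01, 1.0, -0.0, 0.0]
contact_force: [-0.7, -0.5, 0.5]
gripper_width: 85.3
grasp_force: 0.0
```

servo_tool --rotation '[[0,0,0],[0,0,0],[0,0,0],[0,0,0],[0,0,0]]' --slide '[[0,0,0],[0,0,0],[0,0,0],[0,0,0],[0,0,0]]' --grip '[-1,-1,-1,-1,-1]'

```text
clock: 13.6
position: [616.3, -319.2, -24.5]
ee_rot: [-0.01, 1.0, -0.001, 0.002]
contact_force: [-0.3, 1.0, 6.3]
gripper_width: 50.9
grasp_force: 65.1
```

Gripped (50.9 mm). I'll lift and measure the box in the hand.

servo_tool --rotation '[[0,0,0],[0,0,0],[0,0,0],[0,0,0],[0,0,0],[0,0,0]]' --slide '[[0,0,0.08],[0,0,0.25],[0,0,0.5],[0,0,0.75],[0,0,1],[0,0,1]]' --grip '[-1,-1,-1,-1,-1,-1]'

```text
clock: 14.35
position: [617.5, -320.0, 180.4]
ee_rot: [-0.01, 1.0, -0.002, 0.005]
contact_force: [-0.2, -0.2, -1.3]
gripper_width: 51.4
grasp_force: 64.5
```

```bash
cat > g.py <<'E'
import sys
from w import *
def hand(nm):
    s=read_state();d=get_image('wrist');pickle.dump((s,d),open(nm+'.pkl','wb'));P=wcloud(s,d)
    T=Ro.from_quat(s['ee_rot']).inv().apply((P-s['position']).reshape(-1,3)).reshape(P.shape)
    m=((T[...,2]>-70)&(T[...,2]<-55)&(abs(T[...,0])<90)&(abs(T[...,1])<45)).astype(np.uint8)
    q=T[m>0];f=q[(q[:,0]>20)];print('hand z top',np.median(f[:,2]).round(1),'x front end',np.percentile(f[:,0],99.5).round(1),len(f))
    fm=f[(f[:,0]>25)&(f[:,0]<60)];print(' y range',np.percentile(fm[:,1],[1,99]).round(1));print(' rect',cv2.minAreaRect(f[:,:2].astype(np.float32)))
    print('plane',plane(f)[1].round(3),s['position'].round(1),s['contact_force'].round(1),s['joints'].round(2),round(s['clock'],2));return s
YAW=np.radians(-4.05)
def world(x,y,z,sl=.4365,H=(483.2,47.8,36.7)):
    X,Z=x+83,z+19;a=X*np.cos(sl)-Z*np.sin(sl);b=X*np.sin(sl)+Z*np.cos(sl)
    return np.array([H[0]+a*np.cos(YAW)-y*np.sin(YAW),H[1]+a*np.sin(YAW)+y*np.cos(YAW),H[2]+b]).round(1)
def traycoord(p,sl=.4365,H=(483.2,47.8,36.7)):
    d=np.array(p)-H;a=d[0]*np.cos(YAW)+d[1]*np.sin(YAW);y=-d[0]*np.sin(YAW)+d[1]*np.cos(YAW)
    return np.array([a*np.cos(sl)+d[2]*np.sin(sl)-83,y,-a*np.sin(sl)+d[2]*np.cos(sl)-19]).round(1)
E
python3 - <<'E'
from g import *
s=hand('c1');print('turn',turn(s,85.95,.4365));
for z in(120,30,0):
    w=world(-12,48,-24.5+z);print(z,w,((w-s['position'])/200).round(4))
E
```

```text
hand z top -65.0 x front end 65.9 16796
 y range [-24.2  26.3]
 rect ((43.04742431640625, 1.0349693298339844), (46.08134841918945, 52.38288116455078), 0.01990659534931183)
plane [0.001 0.    1.   ] [ 617.5 -320.   180.4] [-0.2 -0.2 -1.3] [-0.25  0.51  0.17  0.   -1.22 -1.31] 14.35
turn [-0.001  -0.0678 -0.0139]
120 [502.5  94.6 170.5] [-0.5748  2.0732 -0.0495]
30 [540.4  91.9  88.9] [-0.3853  2.0597 -0.4575]
0 [553.1  91.   61.7] [-0.3218  2.0552 -0.5935]
```

servo_tool --rotation '[[-0.0002,-0.0136,-0.0028],[-0.0004,-0.0272,-0.0056],[-0.0006,-0.0408,-0.0084],[-0.0008,-0.0544,-0.0112],[-0.001,-0.0678,-0.0139],[-0.001,-0.0678,-0.0139]]' --slide '[[-0.12,0.15,0.05],[-0.3,0.35,0.1],[-0.45,0.55,0.1],[-0.57,0.78,0.1],[-0.57,1,0.1],[-0.57,1,0.1]]' --grip '[-1,-1,-1,-1,-1,-1]'

```text
clock: 15.15
position: [495.4, -117.1, 190.0]
ee_rot: [0.032, 0.978, -0.005, 0.208]
contact_force: [0.3, -0.7, -1.0]
gripper_width: 51.2
grasp_force: 64.4
```

servo_tool --rotation '[[0,0,0],[0,0,0],[0,0,0],[0,0,0],[0,0,0],[0,0,0],[0,0,0]]' --slide '[[0,0.2,0],[0,0.45,0],[0,0.7,0],[0,0.9,0],[0,1,0],[0,1,0],[0,1,0]]' --grip '[-1,-1,-1,-1,-1,-1,-1]'

```text
clock: 16.02
position: [501.0, 80.1, 193.2]
ee_rot: [0.035, 0.977, -0.006, 0.211]
contact_force: [1.0, -0.6, -2.0]
gripper_width: 51.3
grasp_force: 64.4
```

Run:
```python
from g import *
s=hand('c2');print('turn',turn(s,85.95,.4365),traycoord(s['position']))
for z in(60,30,10,3,0):
    w=world(-15,47,-25+z);print(z,w,((w-s['position'])/200).round(4))
# lip & floor in wrist view, in tray coordinates
d=pickle.load(open('c2.pkl','rb'))[1];P=wcloud(s,d).reshape(-1,3);P=P[np.isfinite(P[:,0])]
Q=np.array([0,0,0]);dd=P-np.array([483.2,47.8,36.7]);c,sn=np.cos(YAW),np.sin(YAW);sl=.4365
a=dd[:,0]*c+dd[:,1]*sn;y=-dd[:,0]*sn+dd[:,1]*c;X=a*np.cos(sl)+dd[:,2]*np.sin(sl)-83;Z=-a*np.sin(sl)+dd[:,2]*np.cos(sl)-19
for ylo,yhi in((-95,-60),(-60,-20)):
    m=(y>ylo)&(y<yhi)&(X>-110)&(X<-60)&(Z>-12)&(Z<30)
    for lo in range(-100,-66,3):
        k=m&(X>=lo)&(X<lo+3);print(lo,k.sum(),np.median(Z[k]).round(1) if k.any() else '',end=' | ')
    print()
m=(X>-60)&(X<60)&(abs(Z)<12)&(abs(y)<95);A=np.c_[X[m],y[m],np.ones(m.sum())];print('floor fit z=',np.linalg.lstsq(A,Z[m],rcond=None)[0],m.sum())
m=(X>-93)&(X<-30)&(Z>-6)&(Z<20);print('y edges',np.percentile(y[m],[.5,99.5]))
```

```text
hand z top -65.3 x front end 65.8 16817
 y range [-24.2  26.2]
 rect ((42.99694061279297, 0.9626674652099609), (45.98340606689453, 52.54505157470703), 0.0030702960211783648)
plane [0.001 0.    1.   ] [501.   80.1 193.2] [ 1.  -0.6 -2. ] [ 0.62 -0.02 -0.78  0.53 -0.54 -2.68] 16.02
turn [-0.0006 -0.0018 -0.    ] [ -2.8  33.5 116.3]
60 [525.2  91.9 114.4] [ 0.1208  0.059  -0.3941]
30 [537.9  91.   87.2] [ 0.1843  0.0545 -0.5301]
10 [546.3  90.4  69.1] [ 0.2263  0.0515 -0.6206]
3 [549.3  90.2  62.7] [ 0.2413  0.0505 -0.6526]
0 [550.5  90.2  60. ] [ 0.2473  0.0505 -0.6661]
-100 0  | -97 0  | -94 79 17.7 | -91 123 17.7 | -88 127 17.4 | -85 109 -0.1 | -82 109 -0.0 | -79 106 -0.2 | -76 108 -0.1 | -73 113 -0.1 | -70 104 -0.1 | -67 108 -0.1 | 
-100 0  | -97 0  | -94 101 17.6 | -91 154 17.8 | -88 156 17.4 | -85 141 -0.1 | -82 134 -0.2 | -79 136 -0.0 | -76 136 -0.3 | -73 138 -0.1 | -70 134 -0.3 | -67 135 -0.1 | 
floor fit z= [ 0.00158051 -0.00195574 -0.12080567] 8066
y edges [-97.27948435 310.45601367]
```

The wrist cloud puts the lip inner face at -85 mm and the floor at 0 mm, so my tray frame is good. Lowering box A, staying 4 mm clear of the lip.

servo_tool --rotation '[[-0.0006,-0.0018,0],[-0.0006,-0.0018,0],[-0.0006,-0.0018,0],[-0.0006,-0.0018,0],[-0.0006,-0.0018,0],[-0.0006,-0.0018,0],[-0.0006,-0.0018,0],[-0.0006,-0.0018,0]]' --slide '[[0.04,0.04,-0.12],[0.08,0.06,-0.26],[0.121,0.069,-0.394],[0.15,0.066,-0.47],[0.184,0.065,-0.53],[0.21,0.063,-0.585],[0.226,0.062,-0.62],[0.226,0.062,-0.62]]' --grip '[-1,-1,-1,-1,-1,-1,-1,-1]'

```text
clock: 17.08
position: [551.1, 91.7, 91.8]
ee_rot: [0.032, 0.979, -0.006, 0.199]
contact_force: [-0.3, -0.6, -2.2]
gripper_width: 51.2
grasp_force: 64.4
```

```bash
cat > q.py <<'E'
from g import *
s=read_state();print(round(s['clock'],2),s['contact_force'].round(1),'tcp tray',traycoord(s['position']),'turn',turn(s,85.95,.437),round(s['gripper_width'],1),'joints',s['joints'].round(2))
E
python3 q.py
```

```text
17.07 [-0.3 -0.6 -2.2] tcp tray [-1.2 48.6  3.7] turn [-0.0007 -0.0057 -0.001 ] 51.2 joints [ 0.4   0.2  -0.91  1.1  -0.2  -3.1 ]
```

Joint 6 has reached its limit at -3.1 rad. The grasp is symmetric, so I'll back up and flip the tool half a turn about its axis, which brings joint 6 near 0.

servo_tool --rotation '[[0,0,0],[0,0,0],[0,0,0],[0,0,0],[0,0,0]]' --slide '[[-0.05,0.003,0.11],[-0.11,0.007,0.24],[-0.17,0.012,0.37],[-0.22,0.0155,0.476],[-0.22,0.0155,0.476]]' --grip '[-1,-1,-1,-1,-1]'

```text
clock: 17.7
position: [507.1, 95.9, 189.2]
ee_rot: [0.031, 0.979, -0.004, 0.201]
contact_force: [-0.6, 0.4, -2.9]
gripper_width: 51.0
grasp_force: 64.4
```

```bash
python3 q.py
```

```text
17.7 [-0.6  0.4 -2.9] tcp tray [ -0.   49.7 110.6] turn [-0.0012 -0.0051 -0.0012] 51.0 joints [ 0.63  0.01 -0.74  0.49 -0.56 -2.66]
```

servo_tool --rotation '[[-0.0124,0.0009,0.0266],[-0.0248,0.0018,0.0533],[-0.0372,0.0026,0.0799],[-0.0497,0.0035,0.1066],[-0.0621,0.0044,0.1332],[-0.0745,0.0053,0.1598],[-0.0869,0.0061,0.1865],[-0.0993,0.007,0.2131]]' --slide '[[0,0,0],[0,0,0],[0,0,0],[0,0,0],[0,0,0],[0,0,0],[0,0,0],[0,0,0]]' --grip '[-1,-1,-1,-1,-1,-1,-1,-1]'

```text
clock: 18.7
position: [506.2, 94.1, 185.4]
ee_rot: [-0.633, 0.744, -0.162, 0.138]
contact_force: [0.3, -0.7, -0.6]
gripper_width: 51.0
grasp_force: 64.5
```

servo_tool --rotation '[[-0.0124,0.0009,0.0266],[-0.0248,0.0018,0.0533],[-0.0372,0.0026,0.0799],[-0.0497,0.0035,0.1066],[-0.0621,0.0044,0.1332],[-0.0745,0.0053,0.1598],[-0.0869,0.0061,0.1865],[-0.0993,0.007,0.2131]]' --slide '[[0,0,0],[0,0,0],[0,0,0],[0,0,0],[0,0,0],[0,0,0],[0,0,0],[0,0,0]]' --grip '[-1,-1,-1,-1,-1,-1,-1,-1]'

```text
clock: 19.7
position: [506.1, 94.1, 185.3]
ee_rot: [0.965, -0.12, 0.233, -0.007]
contact_force: [-0.3, -0.5, -1.9]
gripper_width: 51.1
grasp_force: 64.5
```

```bash
sed -i "s/'joints'/'turn flipped',turn(s,265.95,.437),'joints'/" q.py; python3 q.py
```

```text
19.7 [-0.3 -0.5 -1.9] tcp tray [ -2.5  47.8 107.4] turn [ 0.2063 -0.0166 -0.4244] 51.1 turn flipped [-0.0101  0.006   0.0257] joints [ 0.62 -0.01 -0.85  0.72 -0.47  0.09]
```

Run:
```python
from g import *
s=read_state()
for z in(60,30,15,8):
    w=world(-16,51,-25+z);print(z,w,((w-s['position'])/200).round(4))
```

```text
60 [524.6  96.  114. ] [ 0.0927  0.0096 -0.3566]
30 [537.2  95.1  86.8] [ 0.1557  0.0051 -0.4926]
15 [543.6  94.7  73.2] [ 0.1877  0.0031 -0.5606]
8 [546.5  94.4  66.8] [ 0.2022  0.0016 -0.5926]
```

servo_tool --rotation '[[-0.0101,0.006,0.0257],[-0.0101,0.006,0.0257],[-0.0101,0.006,0.0257],[-0.0101,0.006,0.0257],[-0.0101,0.006,0.0257],[-0.0101,0.006,0.0257],[-0.0101,0.006,0.0257],[-0.0101,0.006,0.0257]]' --slide '[[0.01,0.01,-0.05],[0.05,0.01,-0.2],[0.093,0.0096,-0.357],[0.125,0.007,-0.425],[0.156,0.005,-0.493],[0.18,0.004,-0.53],[0.188,0.003,-0.56],[0.188,0.003,-0.56]]' --grip '[-1,-1,-1,-1,-1,-1,-1,-1]'

```text
clock: 20.7
position: [544.8, 99.9, 87.4]
ee_rot: [0.977, -0.039, 0.21, 0.013]
contact_force: [-0.2, -0.4, -1.6]
gripper_width: 51.0
grasp_force: 64.4
```

```bash
python3 q.py
```

```text
20.7 [-0.2 -0.4 -1.6] tcp tray [-9.2 56.3  2.5] turn [ 0.2075 -0.0181 -0.4534] 51.0 turn flipped [ 0.0014 -0.0021  0.0018] joints [ 0.29  0.2  -0.97  1.51 -0.16 -0.28]
```

Joint 5 is now at its limit (-0.16): the tool can't tilt the full slope this close. I'll set box A on free counter at (560, -190) and re-grip it with the tool pitched 0.25 rad the other way. In the tray the tool then only needs to lean about 0.19 rad.

servo_tool --rotation '[[0,0,0],[0,0,0],[0,0,0],[0,0,0],[0,0,0],[0,0,0],[0,0,0],[0,0,0]]' --slide '[[-0.05,0.003,0.11],[-0.12,0.008,0.26],[-0.2,0.0,0.46],[-0.2,-0.15,0.52],[-0.2,-0.4,0.52],[-0.2,-0.65,0.52],[-0.2,-0.85,0.52],[-0.2,-1,0.52]]' --grip '[-1,-1,-1,-1,-1,-1,-1,-1]'

```text
clock: 21.7
position: [504.1, -101.4, 191.9]
ee_rot: [0.977, -0.04, 0.211, 0.013]
contact_force: [0.6, 0.1, -1.6]
gripper_width: 51.1
grasp_force: 64.5
```

```bash
python3 q.py
python3 - <<'E'
from g import *
s=read_state();print(turn(s,266,0),((np.array([560,-190,75])-s['position'])/200).round(4))
E
```

```text
21.7 [ 0.6  0.1 -1.6] tcp tray [  11.  -147.3  108.4] turn [ 0.2077 -0.018  -0.4531] 51.1 turn flipped [ 0.0013 -0.0019  0.002 ] joints [ 0.19 -0.02 -0.69  0.25 -0.5   1.11]
[0.0066 0.0674 0.0018] [ 0.2797 -0.4431 -0.5845]
```

servo_tool --rotation '[[0.001,0.015,0.0004],[0.003,0.03,0.0008],[0.0045,0.045,0.0012],[0.006,0.06,0.0016],[0.0066,0.0674,0.0018],[0.0066,0.0674,0.0018],[0.0066,0.0674,0.0018]]' --slide '[[0.06,-0.15,0],[0.15,-0.3,0],[0.22,-0.443,-0.1],[0.28,-0.443,-0.3],[0.28,-0.443,-0.5],[0.28,-0.443,-0.5845],[0.28,-0.443,-0.5845]]' --grip '[-1,-1,-1,-1,-1,-1,-1]'

```text
clock: 22.58
position: [559.8, -188.6, 74.0]
ee_rot: [0.999, -0.034, -0.001, 0.0]
contact_force: [0.3, -0.3, -1.2]
gripper_width: 51.2
grasp_force: 64.4
```

servo_tool --rotation '[[0,0,0],[0,0,0],[0,0,0],[0,0,0],[0,0,0]]' --slide '[[0,0,-0.15],[0,0,-0.3],[0,0,-0.4],[0,0,-0.46],[0,0,-0.46]]' --grip '[-1,-1,-1,-1,-1]'

```text
clock: 23.2
position: [561.1, -189.2, -16.5]
ee_rot: [0.999, -0.034, 0.0, 0.001]
contact_force: [-0.6, 0.7, -0.7]
gripper_width: 51.4
grasp_force: 64.4
```

Run:
```python
from g import *
s=read_state();print(s['clock'],s['position'],s['contact_force'],turn(s,266,0),s['joints'].round(2))
```

```text
23.2 [ 561.14189953 -189.17407336  -16.47598417] [-0.5668359   0.71923452 -0.6596574 ] [ 0.0002  0.0001 -0.0002] [-0.05  0.56 -0.32  0.   -0.69  1.55]
```

servo_tool --rotation '[[0,0,0],[0,0,0],[0,0,0],[0,0,0],[0,0,0],[0,0,0],[0,0,0]]' --slide '[[0,0,-0.02],[0,0,-0.037],[0,0,-0.037],[0,0,-0.037],[0,0,-0.037],[0,0,-0.037],[0,0,-0.037]]' --grip '[-1,-1,-1,1,1,1,1]'

```text
clock: 24.08
position: [560.8, -189.3, -24.8]
ee_rot: [0.999, -0.034, -0.0, 0.0]
contact_force: [-0.8, 0.3, 0.0]
gripper_width: 85.6
grasp_force: 0.0
```

servo_tool --rotation '[[0.0014,0.0199,0],[0.0028,0.0397,0],[0.0028,0.0397,0],[0.0028,0.0397,0]]' --slide '[[-0.026,0.002,0],[-0.053,0.004,0],[-0.053,0.004,0],[-0.053,0.004,0]]' --grip '[1,1,1,1]'

```text
clock: 24.58
position: [549.4, -188.4, -25.2]
ee_rot: [0.992, -0.034, -0.125, -0.004]
contact_force: [-0.5, 0.9, 0.2]
gripper_width: 85.5
grasp_force: 0.0
```

servo_tool --rotation '[[0,0,0],[0,0,0],[0,0,0],[0,0,0],[0,0,0],[0,0,0]]' --slide '[[0,0,0],[0,0,0],[0,0,0],[0,0,0],[0,0,0],[0,0,0]]' --grip '[-1,-1,-1,-1,-1,-1]'

```text
clock: 25.32
position: [550.4, -188.5, -24.1]
ee_rot: [0.992, -0.034, -0.125, -0.004]
contact_force: [0.3, 0.8, 5.7]
gripper_width: 51.1
grasp_force: 64.5
```

Run:
```python
from g import *
s=read_state();print(s['clock'],s['position'],s['contact_force'],turn(s,266,-.25),s['joints'].round(2),s['gripper_width'])
```

```text
25.325 [ 550.41100291 -188.53811904  -24.13142832] [0.254851   0.7917969  5.69427911] [ 0.0001 -0.0001 -0.0002] [-0.05  0.67 -0.14 -0.   -1.01  1.56] 51.12485183345289
```

servo_tool --rotation '[[0,0,0],[0,0,0],[0,0,0],[0,0,0],[0,0,0]]' --slide '[[0,0,0.08],[0,0,0.3],[-0.05,0,0.55],[-0.1,0,0.8],[-0.15,0,1]]' --grip '[-1,-1,-1,-1,-1]'

```text
clock: 25.95
position: [519.9, -188.5, 177.5]
ee_rot: [0.992, -0.034, -0.124, -0.004]
contact_force: [0.7, 0.3, -1.5]
gripper_width: 51.0
grasp_force: 63.8
```

Run:
```python
from g import *
s=read_state();print(s['clock'],s['position'],turn(s,266,.187))
for z in(110,60,30,15,8): w=world(-27,50,-24+z);print(z,w,((w-s['position'])/200).round(3))
```

```text
25.95 [ 519.87839501 -188.45109119  177.51445569] [-0.0048 -0.0692 -0.0001]
110 [493.1  97.2 155.5] [-0.134  1.428 -0.11 ]
60 [514.2  95.7 110.2] [-0.028  1.421 -0.337]
30 [526.8  94.8  83. ] [ 0.035  1.416 -0.473]
15 [533.1  94.4  69.4] [ 0.066  1.414 -0.541]
8 [536.1  94.2  63.1] [ 0.081  1.413 -0.572]
```

servo_tool --rotation '[[-0.0012,-0.017,0],[-0.0024,-0.034,0],[-0.0036,-0.051,0],[-0.0048,-0.0692,0],[-0.0048,-0.0692,0],[-0.0048,-0.0692,0]]' --slide '[[-0.04,0.1,0.02],[-0.09,0.3,0.03],[-0.134,0.5,0.03],[-0.134,0.75,0.02],[-0.134,0.95,0],[-0.134,0.95,0]]' --grip '[-1,-1,-1,-1,-1,-1]'

```text
clock: 26.7
position: [492.2, 3.3, 175.3]
ee_rot: [0.995, -0.032, 0.092, 0.003]
contact_force: [-0.1, -0.5, -0.8]
gripper_width: 51.1
grasp_force: 63.7
```

servo_tool --rotation '[[0,0,0],[0,0,0],[0,0,0],[0,0,0],[0,0,0],[0,0,0],[0,0,0],[0,0,0]]' --slide '[[0,0.15,-0.03],[0,0.35,-0.07],[0.02,0.478,-0.12],[0.06,0.475,-0.23],[0.106,0.471,-0.337],[0.14,0.469,-0.41],[0.169,0.466,-0.473],[0.169,0.466,-0.473]]' --grip '[-1,-1,-1,-1,-1,-1,-1,-1]'

```text
clock: 27.7
position: [527.0, 94.0, 79.7]
ee_rot: [0.995, -0.035, 0.091, 0.004]
contact_force: [-1.2, -0.9, -1.3]
gripper_width: 51.1
grasp_force: 63.9
```

```bash
cat > q2.py <<'E'
from g import *
s=read_state();print(round(s['clock'],2),s['contact_force'].round(1),'tcp tray',traycoord(s['position']),'turn',turn(s,265.95,.187),round(s['gripper_width'],1),'joints',s['joints'].round(2))
E
python3 q2.py
python3 - <<'E'
from g import *
s=read_state();d=get_image('wrist');P=wcloud(s,d).reshape(-1,3)
T=np.array([traycoord(p) for p in P[np.isfinite(P[:,0])][::7]])
m=(T[:,2]>55)&(T[:,2]<90)&(abs(T[:,1]-50)<40)&(T[:,0]>-100)&(T[:,0]<70);q=T[m];print('box top',len(q),np.percentile(q,[1,50,99],axis=0).round(1).tolist());print(plane(q[:])[1].round(3))
E
```

```text
27.7 [-1.2 -0.9 -1.3] tcp tray [-28.2  49.2   2.9] turn [ 0.0003 -0.0006 -0.0001] 51.1 joints [ 0.54  0.27 -0.59  0.2  -0.57  0.8 ]
box top 4447 [[-53.0, 13.4, 56.2], [13.7, 50.1, 67.6], [48.4, 86.8, 88.7]]
[0.007 0.002 1.   ]
```

servo_tool --rotation '[[0,0,0],[0,0,0],[0,0,0],[0,0,0],[0,0,0]]' --slide '[[0.015,-0.001,-0.033],[0.031,-0.002,-0.067],[0.046,-0.003,-0.1],[0.046,-0.003,-0.1],[0.046,-0.003,-0.1]]' --grip '[-1,-1,-1,-1,-1]'

```text
clock: 28.38
position: [536.4, 94.1, 60.5]
ee_rot: [0.995, -0.034, 0.092, 0.004]
contact_force: [-0.5, 0.3, -1.3]
gripper_width: 51.1
grasp_force: 63.9
```

```bash
python3 q2.py
```

```text
28.38 [-0.5  0.3 -1.3] tcp tray [-27.8  50.  -18.4] turn [ 0.0001 -0.0003 -0.0003] 51.1 joints [ 0.53  0.31 -0.6   0.21 -0.52  0.79]
```

servo_tool --rotation '[[0,0,0],[0,0,0],[0,0,0],[0,0,0],[0,0,0],[0,0,0]]' --slide '[[0.005,0,-0.01],[0.0095,-0.0005,-0.0205],[0.0095,-0.0005,-0.0205],[0.004,0,-0.023],[-0.0015,0.0005,-0.0255],[-0.0015,0.0005,-0.0255]]' --grip '[-1,-1,-1,-1,-1,-1]'

```text
clock: 29.12
position: [535.9, 94.2, 55.5]
ee_rot: [0.995, -0.034, 0.092, 0.004]
contact_force: [-0.0, -0.3, -1.5]
gripper_width: 51.6
grasp_force: 63.9
```

```bash
python3 q2.py
```

```text
29.12 [-0.  -0.3 -1.5] tcp tray [-30.4  50.  -22.8] turn [ 0.0001 -0.0003 -0.0003] 51.6 joints [ 0.53  0.32 -0.6   0.22 -0.5   0.79]
```

servo_tool --rotation '[[0,0,0],[0,0,0],[0,0,0],[0,0,0]]' --slide '[[0.002,0,-0.005],[-0.0025,0,-0.007],[-0.005,0.001,-0.009],[-0.005,0.001,-0.009]]' --grip '[-1,-1,-1,-1]'

```text
clock: 29.62
position: [535.8, 94.7, 54.1]
ee_rot: [0.995, -0.034, 0.093, 0.003]
contact_force: [2.7, -1.4, 0.1]
gripper_width: 51.1
grasp_force: 63.9
```

```bash
python3 q2.py
```

```text
29.62 [ 2.7 -1.4  0.1] tcp tray [-31.1  50.5 -24. ] turn [ 0.     -0.0001 -0.0004] 51.1 joints [ 0.53  0.32 -0.61  0.22 -0.5   0.78]
```

Box A touches the lip with about 3 N and its underside is at the floor. Releasing.

servo_tool --rotation '[[0,0,0],[0,0,0],[0,0,0],[0,0,0],[0,0,0],[0,0,0],[0,0,0],[0,0,0]]' --slide '[[0,0,0],[0,0,0],[0,0,0],[-0.02,0.001,0.1],[-0.05,0.004,0.25],[-0.1,0.007,0.5],[-0.14,0.01,0.74],[-0.2,0.01,1]]' --grip '[0.65,0.65,0.65,0.65,0.65,0.65,0.65,0.65]'

```text
clock: 30.62
position: [494.3, 96.3, 255.0]
ee_rot: [0.995, -0.034, 0.092, 0.004]
contact_force: [0.8, 0.3, -0.1]
gripper_width: 70.5
grasp_force: 0.0
```

```bash
cat > r.py <<'E'
import sys
from g import *
s=read_state();d=get_image('wrist');pickle.dump((s,d),open(sys.argv[1]+'.pkl','wb'));save(sys.argv[1],d['image'])
t=get_image('top');pickle.dump(t,open(sys.argv[1]+'t.pkl','wb'));sc=get_image('scene')
print(round(s['clock'],2),s['position'].round(1),s['contact_force'].round(1),s['joints'].round(2))
def TT(P):
    P=P.reshape(-1,3);P=P[np.isfinite(P[:,0])];d=P-np.array((483.2,47.8,36.7));sl=.4365
    a=d[:,0]*np.cos(YAW)+d[:,1]*np.sin(YAW);y=-d[:,0]*np.sin(YAW)+d[:,1]*np.cos(YAW)
    return np.c_[a*np.cos(sl)+d[:,2]*np.sin(sl)-83,y,-a*np.sin(sl)+d[:,2]*np.cos(sl)-19]
for nm,P in(('wrist',wcloud(s,d)),('scene',cloud(sc)),('top',cloud(t))):
    T=TT(P)
    for lab,lo,hi in(('empty floor',-12,12),):
        for y0,y1 in((-95,-80),(-95,15),(215,242)):
            q=T[(abs(T[:,2])<12)&(T[:,0]>-80)&(T[:,0]<75)&(T[:,1]>y0)&(T[:,1]<y1)]
            if len(q)>80: c,n,e,N=plane(q);print(nm,'floor y',y0,y1,'slope',round(.4365-np.arctan2(n[0],n[2]),4),N)
    for y0,y1 in((5,98),(-98,-4)):
        q=T[(T[:,2]>30)&(T[:,2]<50)&(T[:,0]>-100)&(T[:,0]<70)&(T[:,1]>y0)&(T[:,1]<y1)]
        if len(q)>80: rr=cv2.minAreaRect(q[:,:2].astype(np.float32));print(nm,'box',np.round(rr[0],1),np.round(rr[1],1),round(rr[2],1),'z',np.median(q[:,2]).round(1),len(q),plane(q)[1].round(3))
E
python3 r.py d1
```

```text
30.62 [494.3  96.3 255. ] [ 0.8  0.3 -0.1] [ 0.59  0.03 -0.37  0.13 -1.03  0.85]
wrist floor y -95 -80 slope 0.4381 1429
wrist floor y -95 15 slope 0.4377 11479
wrist floor y 215 242 slope 0.4297 1466
wrist box [-19.7  51.2] [ 53. 130.] 89.8 z 39.9 5977 [0.001 0.002 1.   ]
scene floor y -95 -80 slope 0.4341 169
scene floor y -95 15 slope 0.4356 1181
scene floor y 215 242 slope 0.431 500
scene box [-20.2  51.5] [131.9  54.6] 0.1 z 42.3 987 [0.002 0.004 1.   ]
top floor y -95 -80 slope 0.4389 234
top floor y -95 15 slope 0.4412 1648
top floor y 215 242 slope 0.4277 196
top box [-17.8  46.8] [131.1  52.1] 0.1 z 38.3 414 [ 0.007 -0.004  1.   ]
```

Box A is right: its centre is at (-19.7, 51) in the tray and square, and the slope is unchanged at 0.438 against 0.430. Now box B.

Run:
```python
from g import *
s=read_state();print(turn(s,296.4,-.25,26.4),((np.array([448.5,-294.2,100])-s['position'])/200).round(3))
```

```text
[-0.0144  0.0695  0.083 ] [-0.238 -1.958 -0.786]
```

servo_tool --rotation '[[-0.0029,0.0139,0.0166],[-0.0058,0.0278,0.0332],[-0.0086,0.0417,0.0498],[-0.0115,0.0556,0.0664],[-0.0144,0.0695,0.083],[-0.0144,0.0695,0.083]]' --slide '[[0,-0.1,0],[-0.05,-0.3,0],[-0.12,-0.5,0],[-0.2,-0.75,0],[-0.238,-1,0],[-0.238,-1,0]]' --grip '[1,1,1,1,1,1]'

```text
clock: 31.52
position: [446.6, -105.4, 251.3]
ee_rot: [0.966, 0.225, -0.127, 0.031]
contact_force: [-0.5, 0.2, 0.4]
gripper_width: 85.1
grasp_force: 0.0
```

servo_tool --rotation '[[0,0,0],[0,0,0],[0,0,0],[0,0,0],[0,0,0],[0,0,0]]' --slide '[[0,-0.2,-0.1],[0,-0.45,-0.25],[0,-0.7,-0.4],[0,-0.9,-0.6],[0,-0.958,-0.786],[0,-0.958,-0.786]]' --grip '[1,1,1,1,1,1]'

```text
clock: 32.28
position: [444.6, -294.6, 93.3]
ee_rot: [0.965, 0.226, -0.127, 0.029]
contact_force: [0.4, -0.0, 1.1]
gripper_width: 85.2
grasp_force: 0.0
```

Run:
```python
from g import *
s=read_state();d=get_image('wrist');P=wcloud(s,d);print(s['clock'],s['joints'].round(2),s['position'])
print('turn',turn(s,296.4,-.25,26.4))
m=((P[...,2]>30)&(P[...,2]<50)&(abs(P[...,0]-459)<90)&(abs(P[...,1]+289)<90)).astype(np.uint8)
n,l,st,c=cv2.connectedComponentsWithStats(m);i=1+np.argmax(st[1:,4]);q=P[l==i];print(cv2.minAreaRect(q[:,:2].astype(np.float32)),len(q))
print(((np.array([448.5,-294.2,-24.5])-s['position'])/200).round(4))
```

```text
32.275 [-0.18  0.42 -0.32  0.18 -1.05  2.11] [ 444.63209468 -294.62998876   93.25761217]
turn [ 0.0007 -0.0018  0.0001]
((459.32489013671875, -287.9258117675781), (130.29159545898438, 53.18843460083008), 26.568979263305664) 12176
[ 0.0193  0.0021 -0.5888]
```

servo_tool --rotation '[[0.0007,-0.0018,0],[0.0007,-0.0018,0],[0.0007,-0.0018,0],[0.0007,-0.0018,0],[0.0007,-0.0018,0],[0.0007,-0.0018,0]]' --slide '[[0.0215,0.0075,-0.15],[0.0215,0.0075,-0.3],[0.0215,0.0075,-0.43],[0.0215,0.0075,-0.53],[0.0215,0.0075,-0.585],[0.0215,0.0075,-0.585]]' --grip '[1,1,1,1,1,1]'

```text
clock: 33.08
position: [452.6, -293.2, -19.9]
ee_rot: [0.966, 0.228, -0.117, 0.031]
contact_force: [-0.4, -0.3, 1.0]
gripper_width: 85.3
grasp_force: 0.0
```

servo_tool --rotation '[[0,0,0],[0,0,0],[0,0,0],[0,0,0],[0,0,0]]' --slide '[[0,0,0],[0,0,0],[0,0,0],[0,0,0],[0,0,0]]' --grip '[-1,-1,-1,-1,-1]'

```text
clock: 33.7
position: [453.0, -293.9, -19.3]
ee_rot: [0.966, 0.227, -0.117, 0.031]
contact_force: [0.7, 1.9, 6.8]
gripper_width: 51.1
grasp_force: 64.7
```

Run:
```python
from g import *
s=read_state();print(s['clock'],s['position'],s['contact_force'],turn(s,296.57,-.25,26.57),s['joints'].round(2),s['gripper_width'],turn(s,265.95,.187))
print(((world(-27,-46,86)-s['position'])/200).round(3))
```

```text
33.7 [ 453.04315926 -293.94292029  -19.33474953] [0.69294719 1.85930636 6.84640086] [0.0004 0.0016 0.0001] [-0.18  0.57 -0.43  0.22 -0.78  2.05] 51.05957519076147 [ 0.0146 -0.0675 -0.0834]
[0.166 1.477 0.874]
```

servo_tool --rotation '[[0,0,0],[0,0,0],[0.0037,-0.0169,-0.021],[0.0073,-0.0338,-0.042],[0.011,-0.0506,-0.063],[0.0146,-0.066,-0.0834],[0.0146,-0.066,-0.0834]]' --slide '[[0,0,0.08],[0,0,0.3],[0.05,0.1,0.55],[0.1,0.3,0.8],[0.166,0.55,0.98],[0.166,0.8,1],[0.166,0.95,1]]' --grip '[-1,-1,-1,-1,-1,-1,-1]'

```text
clock: 34.58
position: [482.4, -102.2, 180.7]
ee_rot: [0.995, -0.035, 0.088, 0.0]
contact_force: [-0.1, -0.0, -1.2]
gripper_width: 51.1
grasp_force: 63.8
```

servo_tool --rotation '[[0,0,0],[0,0,0],[0,0,0],[0,0,0],[0,0,0]]' --slide '[[0,0.2,0],[0,0.4,-0.05],[0,0.53,-0.12],[0,0.53,-0.12],[0,0.53,-0.12]]' --grip '[-1,-1,-1,-1,-1]'

```text
clock: 35.2
position: [484.7, 2.0, 155.8]
ee_rot: [0.996, -0.035, 0.088, 0.001]
contact_force: [0.2, -0.2, -1.4]
gripper_width: 51.0
grasp_force: 63.6
```

```bash
cat > q3.py <<'E'
from g import *
s=read_state();d=get_image('wrist');P=wcloud(s,d).reshape(-1,3);P=P[np.isfinite(P[:,0])]
print(round(s['clock'],2),s['contact_force'].round(1),'tcp tray',traycoord(s['position']),'turn',turn(s,265.95,.197),s['joints'].round(2))
D_=P-np.array((483.2,47.8,36.7));sl=.4375;a=D_[:,0]*np.cos(YAW)+D_[:,1]*np.sin(YAW);y=-D_[:,0]*np.sin(YAW)+D_[:,1]*np.cos(YAW)
T=np.c_[a*np.cos(sl)+D_[:,2]*np.sin(sl)-83,y,-a*np.sin(sl)+D_[:,2]*np.cos(sl)-19]
z0=traycoord(s['position'])[2]+59.3
q=T[(abs(T[:,2]-z0)<8)&(T[:,0]>-110)&(T[:,0]<80)&(T[:,1]<5)&(T[:,1]>-100)]
h=q[q[:,0]>5]   # upper half, beyond the fingers
c,n,e,N=plane(h);print('box top z',c.round(1),'n',n.round(4),N);print('upper end rect',cv2.minAreaRect(h[:,:2].astype(np.float32)))
h=h[h[:,0]>22];print('upper end x',np.percentile(h[:,0],99.5),'y',np.percentile(h[:,1],[.5,99.5]))
E
python3 q3.py
```

```text
35.2 [ 0.2 -0.2 -1.4] tcp tray [-28.4 -45.6  86.9] turn [-0.0009 -0.0033 -0.0001] [ 0.39  0.09 -0.56  0.11 -0.76  1.04]
box top z [ 27.8 -45.2 145.8] n [ 0.022  -0.0087  0.9997] 13415
upper end rect ((25.826438903808594, -45.2303466796875), (41.62679672241211, 52.070194244384766), 0.04574244096875191)
upper end x 46.09959271649392 y [-70.53310826 -19.7708847 ]
```

servo_tool --rotation '[[-0.0014,-0.0035,0],[-0.0014,-0.0035,0],[-0.0014,-0.0035,0],[-0.0014,-0.0035,0],[-0.0014,-0.0035,0],[-0.0014,-0.0035,0],[-0.0014,-0.0035,0]]' --slide '[[0.04,-0.003,-0.06],[0.085,-0.005,-0.16],[0.13,-0.008,-0.25],[0.17,-0.012,-0.335],[0.205,-0.014,-0.41],[0.2285,-0.016,-0.456],[0.2285,-0.016,-0.456]]' --grip '[-1,-1,-1,-1,-1,-1,-1]'

```text
clock: 36.12
position: [530.7, -1.6, 63.9]
ee_rot: [0.995, -0.035, 0.098, 0.005]
contact_force: [0.5, 0.9, -1.5]
gripper_width: 51.2
grasp_force: 63.7
```

```bash
python3 q3.py
```

```text
36.12 [ 0.5  0.9 -1.5] tcp tray [-25.4 -45.9 -15.8] turn [0.0006 0.     0.0001] [ 0.35  0.28 -0.63  0.18 -0.49  1.  ]
box top z [ 28.7 -44.9  44.3] n [ 0.0012 -0.001   1.    ] 13815
upper end rect ((26.55377960205078, -44.92125701904297), (43.0992546081543, 52.208499908447266), 0.033473074436187744)
upper end x 47.753268655737784 y [-70.25424083 -19.52445672]
```

servo_tool --rotation '[[0,0,0],[0,0,0],[0,0,0],[0,0,0],[0,0,0],[0,0,0]]' --slide '[[0.004,0,-0.008],[0.007,-0.0005,-0.015],[0.002,0,-0.0175],[-0.003,0,-0.02],[-0.008,0.0005,-0.022],[-0.008,0.0005,-0.022]]' --grip '[-1,-1,-1,-1,-1,-1]'

```text
clock: 36.92
position: [529.9, -0.5, 60.4]
ee_rot: [0.994, -0.034, 0.1, 0.005]
contact_force: [2.8, -0.8, -0.6]
gripper_width: 51.0
grasp_force: 63.8
```

```bash
python3 q3.py
```

```text
36.92 [ 2.8 -0.8 -0.6] tcp tray [-27.7 -44.9 -18.7] turn [ 0.0005  0.0005 -0.0002] [ 0.36  0.28 -0.64  0.19 -0.48  0.99]
box top z [ 27.2 -43.9  41.6] n [-0.0024 -0.0031  1.    ] 13272
upper end rect ((25.36064910888672, -43.901954650878906), (52.2861213684082, 40.68989944458008), 89.99118041992188)
upper end x 45.348003745326025 y [-69.25633314 -18.54410376]
```

servo_tool --rotation '[[0,0,0],[0,0,0],[0,0,0]]' --slide '[[0.0015,0,-0.003],[0.0025,0,-0.0058],[0.0025,0,-0.0058]]' --grip '[-1,-1,-1]'

```text
clock: 37.35
position: [530.4, -0.4, 59.2]
ee_rot: [0.994, -0.034, 0.1, 0.005]
contact_force: [3.2, 0.1, 2.7]
gripper_width: 50.8
grasp_force: 64.1
```

servo_tool --rotation '[[0,0,0],[0,0,0],[0,0,0],[0,0,0],[0,0,0],[0,0,0],[0,0,0],[0,0,0]]' --slide '[[0,0,0],[0,0,0],[0,0,0],[-0.02,0.001,0.1],[-0.05,0.004,0.25],[-0.1,0.007,0.5],[-0.14,0.01,0.74],[-0.2,0.01,1]]' --grip '[0.65,0.65,0.65,0.65,0.65,0.65,0.65,0.65]'

```text
clock: 38.35
position: [488.6, 1.1, 259.8]
ee_rot: [0.995, -0.035, 0.098, 0.005]
contact_force: [0.8, 0.3, -1.0]
gripper_width: 70.7
grasp_force: 0.0
```

```bash
python3 r.py e1
```

```text
38.35 [488.6   1.1 259.8] [ 0.8  0.3 -1. ] [ 0.4  -0.01 -0.39  0.11 -1.02  1.05]
wrist floor y -95 -80 slope 0.4375 1640
wrist floor y -95 15 slope 0.4375 7096
wrist floor y 215 242 slope 0.4277 513
wrist box [-19.4  51. ] [ 53.6 130.4] 89.4 z 39.7 5424 [-0.001  0.002  1.   ]
wrist box [-19.8 -44.2] [ 53.  130.4] 89.8 z 40.0 5817 [0.001 0.001 1.   ]
scene floor y -95 15 slope 0.4356 420
scene floor y 215 242 slope 0.4269 473
scene box [-20.6  52.2] [132.6  54.5] 0.9 z 42.3 988 [0.002 0.007 1.   ]
scene box [-20.2 -43.7] [132.7  55.5] 0.9 z 42.2 880 [0.004 0.007 1.   ]
top floor y -95 -80 slope 0.4484 83
top floor y -95 15 slope 0.4453 201
top floor y 215 242 slope 0.428 430
top box [39.6 56.2] [24.2 50.6] 29.7 z 37.7 107 [-0.012 -0.014  1.   ]
```

View pics/e1.png

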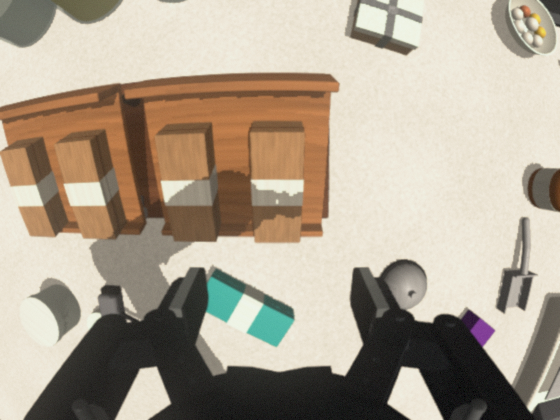

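The wrist view shows both boxes side by side on the tray, at (189,183) and (277,183), square and against the lip. The tray and its neighbour look alike, and the other goods are where they were.

```bash
python3 -c "
from bench import job_done;print(job_done())"
```

```text
the job is handed in; nothing more can be done
None
```

The job is handed in: the empty tray holds by itself at about 0.437 rad, within about 0.01 rad of its neighbour (0.43), with both boxes flat on it, square to the slope and against the front lip.

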